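Load a dish into a push-latch bench reader

TASK

Load the lidded glass dish into the bench reader: swing the reader's dust cover aside on its pivot pin, press the sunken carrier once so that its push latch lets go and it rises, and set the dish flat in the raised carrier, keeping it level on the way. Then press the dish down gently until the push latch holds it sunk again, and swing the dust cover fully back over the port. Do not press hard against the bottom stop, and leave the timer, the beaker and the jar where they stand.

Things in the scene. Friction and masses are not known exactly. Their poses are not given: they have to be found in the camera images.
- reader: Bench reader, a fixed white box 210 x 210 mm and 115 mm high with a dark blank window on its front (-x) face. Origin: centre of its underside, on the worktop; x points to its back, y to its left, z up. Its flat top is the deck.
- carrier: Round aluminium cup in the port, outer diameter 77 mm, inner 72 mm, rim 5 mm above the cup's floor. Origin: centre of the floor's upper side; z up. It slides straight up and down (35 mm) on a damped spring with a push-push latch. Latched, as at the start, its floor is 98 mm above the reader's origin (17 mm below the deck); released it rises by itself at about 0.1 m/s to 133 mm.
- carrier_rim (a point): Centre of the carrier at the height of its rim, 5 mm above its floor. Each press to the bottom stop and let go flips the latch. From latched the stop is 11 to 16 mm below the latched height; from raised it is 14 to 19 mm below the latched height, and let go the carrier comes up to that height and stays. The depth differs from unit to unit and cannot be seen: feel for the stop.
- port (a point): Centre of the round port (82 mm diameter) in the deck, at deck height, 115 mm above the reader's origin at x -25, y -40 mm. The carrier travels in it. Spring and damper resist a press (at up to 0.05 m/s) with 3 to 8 N; above 10 N the stop is reached, and the force then climbs steeply; 45 N is too hard. A press ending over 2 mm short of the stop may not flip the latch.
- cover (a joint): Dust cover: a dark steel disc (94 mm diameter, 2 to 6 mm above the deck) with an arm, swinging level about one vertical pin. 0 = shut, centred over the port; grows anticlockwise seen from above, towards the reader's back, to the stop at 1.75 rad; from 1.1 rad on the port is clear. It stays where it is left and moves with about 0.6 N at the knob. Starts between 0 and 0.12 rad.
- cover_knob (a point): Centre of the top face of the cover's upright knob, a black round post of 16 mm diameter standing 30 mm high on the cover plate; 105 mm from the pivot pin. It moves with the cover.
- cover_hinge (a point): The cover's pivot pin, at deck height: 90 mm from the port's centre, to the reader's left (+y).
- dish: Round glass dish with its lid (one piece), 62 mm diameter, 15 mm high, 30 g. Origin: centre of its underside; z up. It stands on the worktop to the right of the reader.
- timer: White bench timer, 62 x 64 x 18 mm, a bystander. Origin: centre of its underside.
- beaker: Glass beaker, 55 mm diameter, 66 mm high, a bystander. Origin: centre of its underside.
- jar_b: Jar with a mint green cap, 47 mm diameter, 83 mm high, a bystander. Origin: centre of its underside.
Mind the look-alikes: they are no part of the job. Leave any blue or red look-alike of the dish alone.

How it is judged (in metres and radians):
On the way, in this order (a step that is already met when the one before it is completed fails the run):
1. the dust cover is swung aside, clear of the port (1.1 rad or more) (value of joint cover above 1.1 rad), for 0.1 s.
2. the latch is released and the carrier stands raised (floor more than 125 mm above the reader's origin) (z of carrier in the frame of reader between 0.125 and 0.15 m), for 0.2 s.
3. the dish lies flat in the raised carrier, let go (horizontal distance between dish and carrier below 0.006 m and z of dish in the frame of carrier between -0.003 and 0.004 m and angle between dish's own z axis and vertical below 0.08 rad and contact force between the fingers and dish below 0.1 N and z of carrier in the frame of reader between 0.122 and 0.15 m), for 0.2 s.
4. the carrier is latched down again with the dish in it, untouched (horizontal distance between dish and carrier below 0.006 m and z of dish in the frame of carrier between -0.003 and 0.004 m and angle between dish's own z axis and vertical below 0.08 rad and contact force between the fingers and dish below 0.1 N and z of carrier in the frame of reader between 0.094 and 0.103 m), for 0.3 s.
At the end, for the whole second after the job is handed in: The carrier is latched down (floor 94 to 103 mm above the reader's origin) with the dish at rest flat in it (within 6 mm of its centre, under 4 mm off its floor, tilted under 0.08 rad), and the dust cover is shut over the port (within 0.06 rad) (all of step 4 and value of joint cover below 0.06 rad and linear speed of dish below 0.02 m/s); the robot touches nothing.
It fails at once if the carrier is pressed with more than 45 N (contact force between any of the fingers, dish and carrier above 45 N).
It fails at once if the dish is tipped by more than 0.6 rad (angle between dish's own z axis and vertical above 0.6 rad).
It fails at once if the timer, the beaker or the jar is moved by more than 40 mm (distance of any of timer, beaker, jar_b from where it was at the start of the episode above 0.04 m).
It also fails if it takes over 72 s, if anything falls off the work surface, if the arm or the gripper's body presses on something with over 40 N, if the wrist force passes 120 N, or if a joint passes its speed limit or range.

ROBOT

A 6-joint arm with a two-finger parallel gripper is mounted at the origin on a cart in front of the work surface, level with it; the furniture and walls round the work are solid. World frame = base frame: x ahead of the robot, y to its left, z up, the work surface at z = 0. Lengths are in m, angles in degrees, forces in N, time in s.
With the tool pointing down it reaches from about 0.375 to 0.9 m from the base axis. Payload 3.1 kg.
Tool frame: the origin (TCP) lies between the finger pads; the fingertips stand 11 mm ahead of it and the grasp point (between the pads) lies 8 mm behind it; z points along the fingers, y is the direction in which the jaws open and shut (so a half turn about z gives the same grasp; the last joint's range is limited). The gripper opens to 87 mm and grips with 3 to 60 N. Pads are 19 mm wide; open, the fingers measure 117 mm over their backs; the gripper's body (75 mm by 190 mm) begins 51 mm behind the grasp point.
Start: joints at [54.173, 30.224, 82.088, -0, 67.689, -10.227], TCP at [0.27, 0.564, 0.234] pointing down, gripper open.
Joint ranges: [-176.69, 176.69], [-43.24, 126.21], [12.49, 139.97], [-82, 262], [0, 151.66], [-163.58, 163.58]. Speed limits (degrees/s): [159.86, 159.86, 180, 180, 180, 180].

INTERFACE

Orientations are given as a 3x3 rotation matrix whose columns are the frame's x, y, z axes.
In Python, from rig import bot, vision gives the robot as it stands. The module is installed in compiled form; this text tells all that it offers.
- The arm moves only by the tool jog_arm, never from a script. Its argument "rows" is a list of rows, each an object with "dp": the shift along the tool's x, y, z in mm, a list of three; "turn": the turn, a rotation vector about the tool's x, y, z in degrees, a list of three; "grip": the opening, from 0 (shut) to 1 (fully open). A call has 1 to 10 rows; each row is the pose to reach, as a shift and turn from the pose commanded when the call began, along the tool's axes at that moment; what a row does not reach only later rows make up. A row lasts 1/10 s, in which the tool goes at most 50 mm and 8.59 degrees, less where a joint would pass 70% of its speed; a pose out of reach is approached as far as the arm can. A call with a gripper value outside its range is refused whole. The fingers move at their own pace and stop on an object; the grip force is fixed at half the most. Time passes only in rows, so rows that repeat a pose let the fingers close. It gives the time, the measured TCP pose, the force and the opening at its end, in the units of the state.
- bot.read_state(): the state, without advancing time (a new reading comes with each control period).
- vision.capture(name): name is "side" or "top"; returns (picture, depth): 384x512x3 uint8, red, green, blue; 384x512 float32, m along the optical axis (not along the pixel's ray), 0 where there is no reading.
- vision.camera_info(name): a dict with "vertical_fov" (degrees; the focal length in pixels is half the picture's height over the tangent of half this angle, whatever the lens; pixels are square), "cx", "cy" (the principal point, pixels), "position" and "rotation" of the camera in the world. Camera axes: x right, y down, z forward; pixel columns grow to the right and rows downward; lengths in m; the calibration is good to about 2 mm. A picture is of the moment at which its call begins. camera_info takes no time and is no camera call.
- bot.hand_in(): hands the job in, once; it reports no verdict.
The state is a dict: "time_s": time; "joint_positions": joint angles; "qvel": joint speeds; "tau": joint torques, N m; "position": TCP position; "tcp_rot": TCP orientation; "force": force on the tool from outside, world axes, zero at the start; "moment": the same for the moment, N m; "opening": opening from 0.0 (shut) to 1.0 (fully open).
Only numpy, scipy, OpenCV 4.12 (cv2) and the standard library are available. Lean on these libraries where they do the work, as an engineer would, in place of code of your own. Each camera call takes 0.05 s, during which the arm holds its last target.

## Working session

There is one attempt and no reset: what is moved stays moved. The work goes in short steps, Python scripts to look and compute and a tool call to move; the robot and the scene stay as the last step left them, time stands still between calls to the robot, and variables do not carry over. Pictures are saved under pics/ and viewed, and the job is handed in when it is done.

Besides the shell and the picture viewer there is one more tool, called in YAML: its name, and indented under it one key for each argument. jog_arm: Moves the arm, as the interface text tells. Its arguments: {"type":"object","properties":{"rows":{"type":"array"}},"required":["rows"]}

```bash
mkdir -p pics; ls; cat > h.py <<'E'
import numpy as np, cv2
from rig import bot, vision
def cap(n,fn):
    p,d=vision.capture(n); cv2.imwrite(f'pics/{fn}.png',p[:,:,::-1]); np.save(f'pics/{fn}.npy',d); return p,d
def ray(n,u,v):
    c=vision.camera_info(n); f=192/np.tan(np.radians(c['vertical_fov'])/2)
    R=np.array(c['rotation']); return np.array(c['position']), R@np.array([(u-c['cx'])/f,(v-c['cy'])/f,1])
def at_z(n,u,v,z):
    o,r=ray(n,u,v); return o+r*(z-o[2])/r[2]
def at_d(n,u,v,d):
    o,r=ray(n,u,v); return o+r*d
def proj(n,P):
    c=vision.camera_info(n); f=192/np.tan(np.radians(c['vertical_fov'])/2)
    q=np.array(c['rotation']).T@(np.array(P)-np.array(c['position'])); return q[0]/q[2]*f+c['cx'],q[1]/q[2]*f+c['cy']
E
python3 - <<'E'
from h import *
np.set_printoptions(precision=4,suppress=True)
for n in('side','top'):
    print(n,vision.camera_info(n)); cap(n,n+'0')
print(bot.read_state())
for n in('side','top'):
    im=cv2.imread(f'pics/{n}0.png'); cv2.imwrite(f'pics/{n}0b.png',cv2.resize(im,(800,600),interpolation=cv2.INTER_CUBIC))
E
```

```text
pics
side {'vertical_fov': 53.50019201814027, 'cx': 247.9807963868614, 'cy': 189.1655321178834, 'position': array([ 0.0175, -0.9856,  0.8951]), 'rotation': array([[ 0.8733, -0.2691,  0.4061],
       [-0.4872, -0.4884,  0.724 ],
       [ 0.0035, -0.8301, -0.5576]])}
top {'vertical_fov': 52.78377357214044, 'cx': 252.7726069328876, 'cy': 193.4187866318469, 'position': array([ 0.4639, -0.0133,  1.183 ]), 'rotation': array([[-0.0063, -0.9924,  0.1232],
       [-1.    ,  0.0068,  0.0037],
       [-0.0045, -0.1231, -0.9924]])}
{'time_s': 0.1, 'joint_positions': array([ 54.1723,  30.2727,  82.1516,   0.002 ,  67.6889, -10.2266]), 'qvel': array([-0.1027, -0.1167, -0.2867,  0.0309,  0.0845, -0.0485]), 'tau': array([ -0.0003, -44.0985, -17.7151,   0.0635,   0.0534,  -0.    ]), 'position': array([0.2696, 0.5631, 0.2327]), 'tcp_rot': array([[-0.9018,  0.4321, -0.0012],
       [ 0.4321,  0.9018, -0.0016],
       [ 0.0004, -0.0019, -1.    ]]), 'force': array([-0.111 ,  0.3637, -0.7893]), 'moment': array([ 0.0101,  0.0386, -0.0037]), 'opening': 1.0012928859159216}
```

View pics/side0b.png

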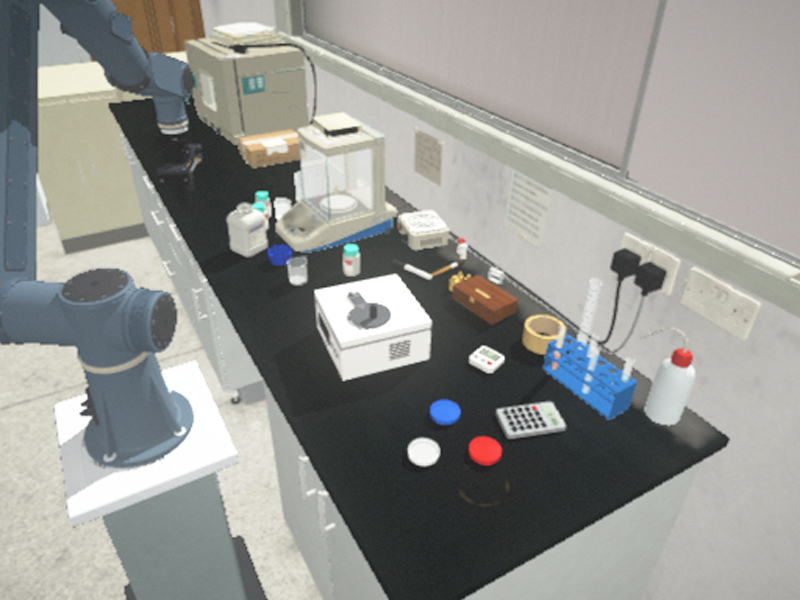

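View pics/top0b.png

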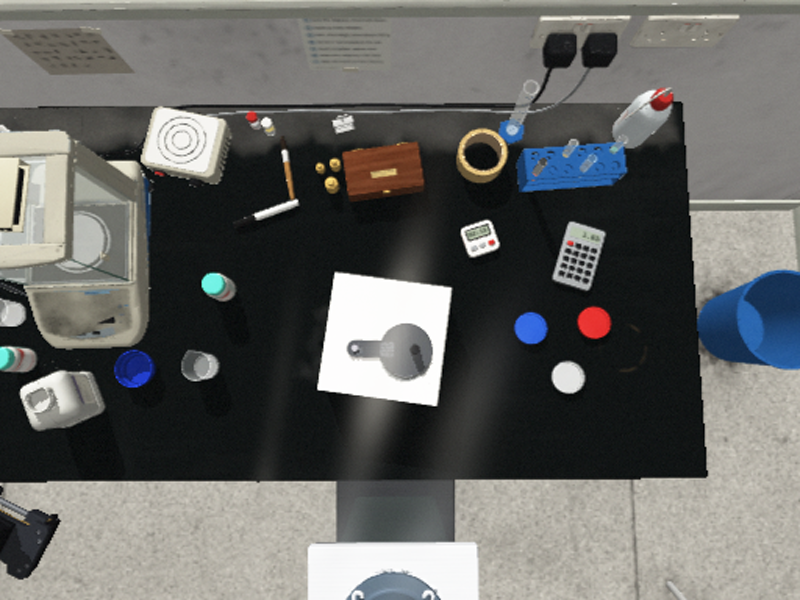

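The dish (white disc) is at about (568,377) in the enlarged top view. The reader is at the centre (corners about 334,272 / 452,287 / 437,405 / 318,390), with the knob near (416,352) and the pivot near (354,349). I'll enlarge crops next.

```bash
python3 - <<'E'
from h import *
im=cv2.imread('pics/top0.png')
a=cv2.resize(im[165:270,195:300],(600,600),interpolation=cv2.INTER_CUBIC)
cv2.imwrite('pics/c1.png',a)
a=cv2.resize(im[190:265,320:395],(600,600),interpolation=cv2.INTER_CUBIC)
cv2.imwrite('pics/c2.png',a)
im=cv2.imread('pics/side0.png')
a=cv2.resize(im[165:285,195:355],(800,600),interpolation=cv2.INTER_CUBIC)
cv2.imwrite('pics/c3.png',a)
E
```

```text
(no output)
```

View pics/c1.png

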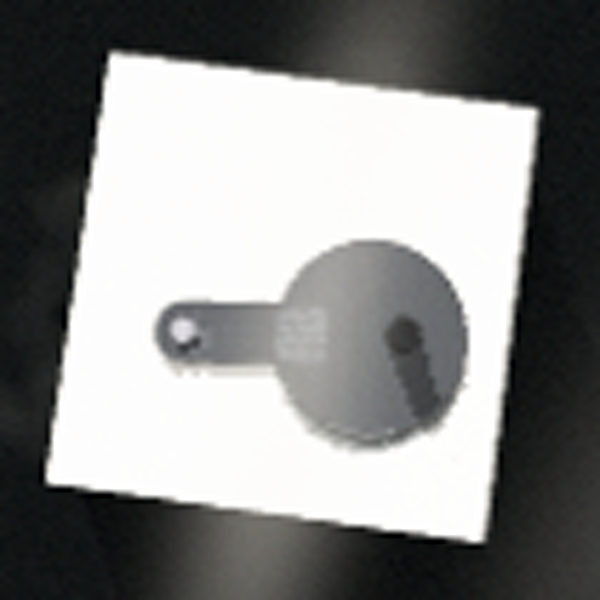

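View pics/c2.png

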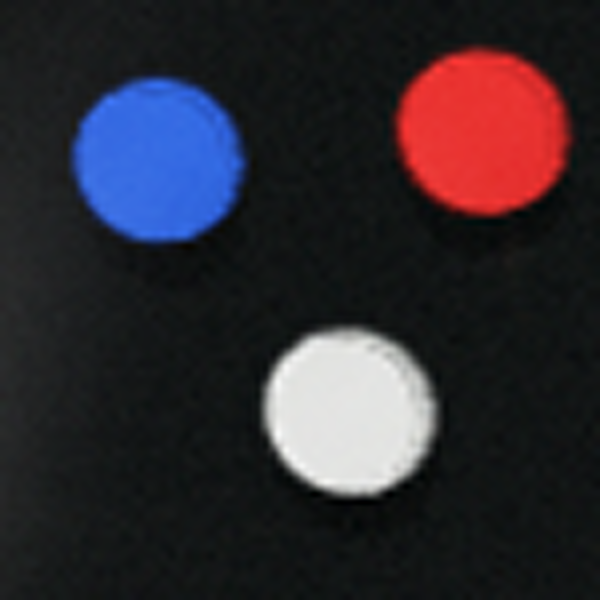

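View pics/c3.png

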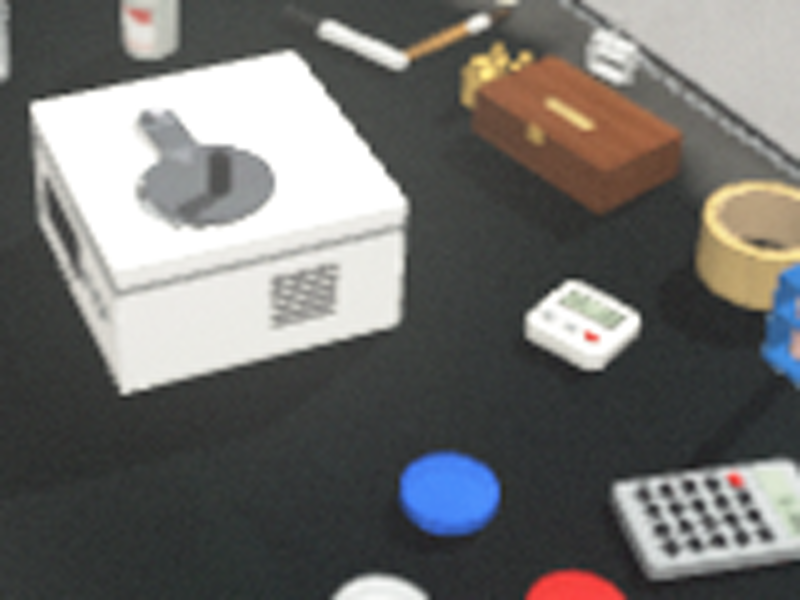

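```bash
python3 - <<'E'
from h import *
np.set_printoptions(precision=4,suppress=True)
f1=lambda u,v:((u+.5)/5.7143-.5+195,(v+.5)/5.7143-.5+165)
f2=lambda u,v:((u+.5)/8-.5+320,(v+.5)/8-.5+190)
f3=lambda u,v:((u+.5)/5-.5+195,(v+.5)/5-.5+165)
C=[at_z('top',*f1(*p),.115) for p in [(110,52),(540,107),(485,543),(46,484)]]
# TL=back-left, TR=back-right, BR=front-right, BL=front-left
for c in C: print(c)
print('sides',[np.linalg.norm(C[i]-C[(i+1)%4]) for i in range(4)])
cen=np.mean(C,0); x=(C[0]+C[1]-C[2]-C[3])[:2]; y=(C[0]+C[3]-C[1]-C[2])[:2]
yaw=np.arctan2(x[1],x[0]); yaw2=np.arctan2(-y[0],y[1]); print('cen',cen,'yaw',np.degrees([yaw,yaw2]))
S=[at_z('side',*f3(*p),.115) for p in [(30,102),(294,50),(408,206),(116,282)]] #front-left, back-left, back-right, front-right
for s in S: print('S',s)
print(np.mean(S,0))
print('knob',at_z('top',*f1(404,332),.147),'pin',at_z('top',*f1(185,335),.121),'disc',at_z('top',*f1(372,343),.121))
print('knob side',at_z('side',*f3(219,152),.147))
im=cv2.imread('pics/top0.png').astype(int)
m=(im.min(2)>110).astype(np.uint8); n,l,st,ce=cv2.connectedComponentsWithStats(m)
for i in range(1,n):
    if 340<ce[i][0]<385 and 225<ce[i][1]<255: print('dish top',st[i],ce[i],at_z('top',*ce[i],.0075),at_z('top',*ce[i],.015))
im=cv2.imread('pics/side0.png').astype(int)
m=(im.min(2)>90).astype(np.uint8); n,l,st,ce=cv2.connectedComponentsWithStats(m)
for i in range(1,n):
    if 255<ce[i][0]<290 and 275<ce[i][1]<300: print('dish side',st[i],ce[i],at_z('side',*ce[i],.0075),at_z('side',*ce[i],.015))
d=np.load('pics/top0.npy')
for p in [f2(345,411),f1(200,150),f1(330,420),f1(404,332)]:
    u,v=map(round,p); print(at_d('top',u,v,d[v,u]))
E
```

```text
[0.6529 0.0994 0.115 ]
[ 0.6242 -0.1107  0.115 ]
[ 0.4144 -0.0808  0.115 ]
[0.4435 0.1288 0.115 ]
sides [np.float64(0.21209843654350732), np.float64(0.21193567979309041), np.float64(0.2115731458513304), np.float64(0.2114437791114331)]
cen [0.5338 0.0092 0.115 ] yaw [-8.0509 -7.847 ]
S [0.4444 0.1369 0.115 ]
S [0.6536 0.1059 0.115 ]
S [ 0.6207 -0.1096  0.115 ]
S [ 0.4085 -0.088   0.115 ]
[0.5318 0.0113 0.115 ]
knob [ 0.5135 -0.0423  0.147 ] pin [0.514 0.062 0.121] disc [ 0.5096 -0.0277  0.121 ]
knob side [ 0.5159 -0.0298  0.147 ]
dish top [353 231  21  21 343] [363.0962 241.0292] [ 0.4631 -0.3402  0.0075] [ 0.4631 -0.3381  0.015 ]
dish side [260 280  22  19 328] [270.7287 288.7439] [ 0.4621 -0.3355  0.0075] [ 0.4583 -0.341   0.015 ]
[ 0.4632 -0.3385  0.0125]
[0.6039 0.0542 0.1135]
[ 0.4733 -0.0064  0.1173]
[ 0.5124 -0.0414  0.1529]
```

```bash
cat >> h.py <<'E'
import sys
def plan(tx,ty,tz,yang=None):
    s=bot.read_state(); R=np.array(s['tcp_rot']); p=np.array(s['position'])
    dp=R.T@(np.array([tx,ty,tz])-p)*1000
    y0=np.degrees(np.arctan2(R[1,1],R[0,1])); 
    t=0 if yang is None else -((yang-y0+180)%360-180)
    print('t',round(s['time_s'],2),'pos',p.round(4),'yang',round(y0,2),'dp',dp.round(1),'turnz',round(t,2),'tilt',R[:,2].round(4),'F',np.round(s['force'],2),'op',round(s['opening'],3))
E
python3 -c "
from h import *
plan(.5135,-.042,.2,0)"
```

```text
t 0.1 pos [0.2696 0.5631 0.2327] yang 64.4 dp [-481.4 -440.3   33.3] turnz 64.4 tilt [-0.0012 -0.0016 -1.    ] F [-0.11  0.36 -0.79] op 1.001
```

jog_arm:
  rows:
    - {"dp":[-48,-44,0],"turn":[0,0,6],"grip":0.5}
    - {"dp":[-481,-440,0],"turn":[0,0,64.4],"grip":0.5}
    - {"dp":[-481,-440,0],"turn":[0,0,64.4],"grip":0.5}
    - {"dp":[-481,-440,0],"turn":[0,0,64.4],"grip":0.5}
    - {"dp":[-481,-440,0],"turn":[0,0,64.4],"grip":0.5}
    - {"dp":[-481,-440,0],"turn":[0,0,64.4],"grip":0.5}
    - {"dp":[-481,-440,0],"turn":[0,0,64.4],"grip":0.5}
    - {"dp":[-481,-440,0],"turn":[0,0,64.4],"grip":0.5}
    - {"dp":[-481,-440,0],"turn":[0,0,64.4],"grip":0.5}
    - {"dp":[-481,-440,0],"turn":[0,0,64.4],"grip":0.5}

```text
time_s: 1.1
position: [0.4571, 0.0979, 0.2334]
tcp_rot: [[0.0, 1.0, -0.0], [1.0, -0.0, 0.0], [0.0, -0.0, -1.0]]
force: [1.0, 0.6, -0.0]
opening: 0.502
```

```bash
python3 -c "
from h import *
plan(.5135,-.042,.2,0)"
```

```text
t 1.1 pos [0.4571 0.0979 0.2334] yang -0.01 dp [-139.9   56.4   33.4] turnz -0.01 tilt [-2.e-04  2.e-04 -1.e+00] F [ 0.97  0.64 -0.02] op 0.502
```

jog_arm:
  rows:
    - {"dp":[-140,56,30],"turn":[0,0,0],"grip":0.5}
    - {"dp":[-140,56,30],"turn":[0,0,0],"grip":0.5}
    - {"dp":[-140,56,30],"turn":[0,0,0],"grip":0.5}
    - {"dp":[-140,56,30],"turn":[0,0,0],"grip":0.5}
    - {"dp":[-140,56,30],"turn":[0,0,0],"grip":0.5}

```text
time_s: 1.6
position: [0.5127, -0.0413, 0.2028]
tcp_rot: [[0.003, 1.0, -0.002], [1.0, -0.003, 0.001], [0.001, -0.002, -1.0]]
force: [-0.5, -0.1, -0.3]
opening: 0.499
```

```bash
python3 -c "
from h import *
plan(.5135,-.042,.142,0)
cap('side','s1');im=cv2.imread('pics/s1.png');cv2.imwrite('pics/s1b.png',cv2.resize(im[130:250,180:340],(800,600),interpolation=cv2.INTER_CUBIC))"
```

```text
t 1.6 pos [ 0.5127 -0.0413  0.2028] yang -0.18 dp [-0.8  0.9 60.8] turnz -0.18 tilt [-1.8e-03  8.0e-04 -1.0e+00] F [-0.48 -0.08 -0.29] op 0.499
```

View pics/s1b.png

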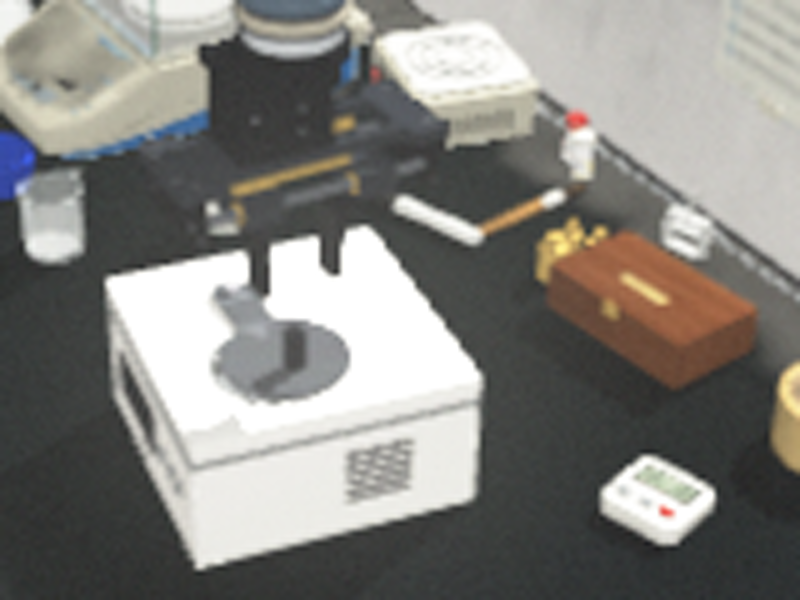

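```bash
python3 -c "
from h import *
f=lambda p:((p[0]-180+.5)*5-.5,(p[1]-130+.5)*5-.5)
for P in [(.5127-.025,-.0413,.192),(.5127+.025,-.0413,.192),(.5135,-.042,.151),(.5135,-.042,.121)]: print(f(proj('side',P)))
"
```

```text
(np.float64(263.9815754407382), np.float64(291.6868599727826))
(np.float64(329.8313780548076), np.float64(271.8693092151792))
(np.float64(299.2636469691854), np.float64(332.0462733803307))
(np.float64(299.65450055718316), np.float64(367.6450178465899))
```

jog_arm:
  rows:
    - {"dp":[-1,1,30],"turn":[0,0,0],"grip":0.5}
    - {"dp":[-1,1,55],"turn":[0,0,0],"grip":0.5}
    - {"dp":[-1,1,61],"turn":[0,0,0],"grip":0.5}
    - {"dp":[-1,1,61],"turn":[0,0,0],"grip":0.5}

```text
time_s: 2.05
position: [0.5127, -0.0394, 0.1421]
tcp_rot: [[-0.002, 1.0, -0.003], [1.0, 0.002, 0.001], [0.001, -0.003, -1.0]]
force: [1.0, 0.5, 1.0]
opening: 0.502
```

```bash
python3 - <<'E'
from h import *
plan(.5135,-.042,.142,0)
H=np.array([.5156,.0625]); s=bot.read_state(); R=s['tcp_rot']; p=s['position']
a0=-90.5
for d in range(8,90,8):
    a=np.radians(a0+d); q=H+.105*np.array([np.cos(a),np.sin(a)])
    dp=R.T@(np.array([q[0],q[1],p[2]])-p)*1000
    print(d,dp.round(1),'turn',-d)
E
```

```text
t 2.05 pos [ 0.5127 -0.0394  0.1421] yang 0.12 dp [-2.6  0.8  0.1] turnz 0.12 tilt [-2.6e-03  9.0e-04 -1.0e+00] F [0.98 0.54 0.97] op 0.502
8 [-2.2 16.6 -0. ] turn -8
16 [ 0.7 31.  -0.1] turn -16
24 [ 5.5 44.8 -0.1] turn -24
32 [12.3 57.8 -0.1] turn -32
40 [20.7 69.7 -0.2] turn -40
48 [30.8 80.4 -0.2] turn -48
56 [42.3 89.5 -0.2] turn -56
64 [54.9 97.  -0.2] turn -64
72 [ 68.4 102.6  -0.2] turn -72
80 [ 82.6 106.3  -0.2] turn -80
88 [ 97.1 108.   -0.2] turn -88
```

jog_arm:
  rows:
    - {"dp":[-2,17,0],"turn":[0,0,-8],"grip":0.5}
    - {"dp":[1,31,0],"turn":[0,0,-16],"grip":0.5}
    - {"dp":[5,45,0],"turn":[0,0,-24],"grip":0.5}
    - {"dp":[12,58,0],"turn":[0,0,-32],"grip":0.5}
    - {"dp":[21,70,0],"turn":[0,0,-40],"grip":0.5}
    - {"dp":[31,80,0],"turn":[0,0,-48],"grip":0.5}
    - {"dp":[42,89,0],"turn":[0,0,-56],"grip":0.5}
    - {"dp":[55,97,0],"turn":[0,0,-64],"grip":0.5}
    - {"dp":[68,102,0],"turn":[0,0,-72],"grip":0.5}
    - {"dp":[82,106,0],"turn":[0,0,-80],"grip":0.5}

```text
time_s: 3.05
position: [0.621, 0.0417, 0.1445]
tcp_rot: [[-0.986, 0.167, 0.003], [0.167, 0.986, -0.001], [-0.003, -0.001, -1.0]]
force: [0.1, -1.1, -1.1]
opening: 0.499
```

```bash
python3 - <<'E'
from h import *
plan(.5135,-.042,.142,80)
cap('side','s2');im=cv2.imread('pics/s2.png');cv2.imwrite('pics/s2b.png',cv2.resize(im[130:250,180:340],(800,600),interpolation=cv2.INTER_CUBIC))
E
```

```text
t 3.05 pos [0.621  0.0417 0.1445] yang 80.4 dp [  92.  -100.5    2.2] turnz 0.4 tilt [ 0.003 -0.001 -1.   ] F [ 0.09 -1.09 -1.07] op 0.499
```

View pics/s2b.png

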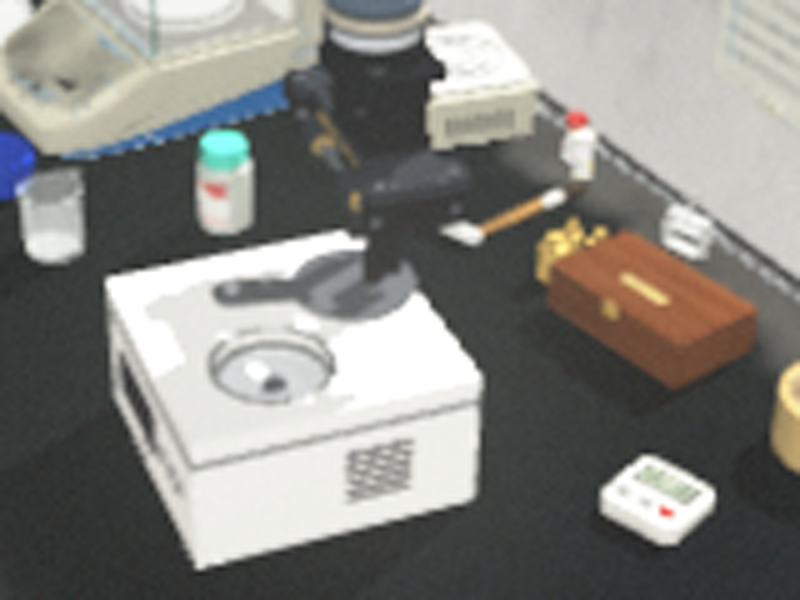

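The cover is swung well open and the port is clear. I'll lift, close the fingers and move over the port.

jog_arm:
  rows:
    - {"dp":[0,0,-45],"turn":[0,0,0],"grip":0.5}
    - {"dp":[92,-100,-45],"turn":[0,0,0],"grip":0}
    - {"dp":[92,-100,-45],"turn":[0,0,0],"grip":0}
    - {"dp":[92,-100,-45],"turn":[0,0,0],"grip":0}
    - {"dp":[92,-100,-45],"turn":[0,0,0],"grip":0}
    - {"dp":[92,-100,-45],"turn":[0,0,0],"grip":0}

```text
time_s: 3.7
position: [0.5123, -0.0419, 0.189]
tcp_rot: [[-0.984, 0.176, 0.003], [0.176, 0.984, -0.0], [-0.003, 0.0, -1.0]]
force: [0.9, -0.2, 0.6]
opening: 0.131
```

```bash
python3 - <<'E'
from h import *
plan(.5032,-.0266,.112,80)
p,d=cap('top','t2');im=cv2.imread('pics/t2.png');cv2.imwrite('pics/t2b.png',cv2.resize(im[165:270,195:300],(600,600),interpolation=cv2.INTER_CUBIC))
E
```

```text
t 3.7 pos [ 0.5123 -0.0419  0.189 ] yang 79.84 dp [11.9 13.5 77. ] turnz -0.16 tilt [ 2.8e-03 -5.0e-04 -1.0e+00] F [ 0.86 -0.19  0.56] op 0.131
```

View pics/t2b.png

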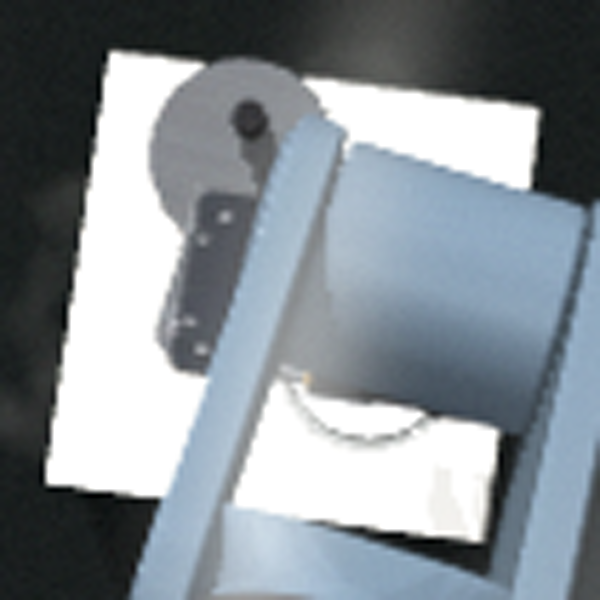

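jog_arm:
  rows:
    - {"dp":[12,13,0],"turn":[0,0,0],"grip":0}
    - {"dp":[12,13,25],"turn":[0,0,0],"grip":0}
    - {"dp":[12,13,50],"turn":[0,0,0],"grip":0}
    - {"dp":[12,13,68],"turn":[0,0,0],"grip":0}
    - {"dp":[12,13,72],"turn":[0,0,0],"grip":0}
    - {"dp":[12,13,74],"turn":[0,0,0],"grip":0}
    - {"dp":[12,13,74],"turn":[0,0,0],"grip":0}

```text
time_s: 4.45
position: [0.5029, -0.0261, 0.1139]
tcp_rot: [[-0.985, 0.173, 0.001], [0.173, 0.985, -0.0], [-0.001, 0.0, -1.0]]
force: [0.2, 0.3, -0.0]
opening: 0.007
```

```bash
python3 - <<'E'
from h import *
plan(.5032,-.0266,.098,80)
E
```

```text
t 4.45 pos [ 0.5029 -0.0261  0.1139] yang 80.05 dp [-0.4 -0.4 15.9] turnz 0.05 tilt [ 8.e-04 -1.e-04 -1.e+00] F [ 0.2   0.25 -0.03] op 0.007
```

jog_arm:
  rows:
    - {"dp":[0,0,3.5],"turn":[0,0,0],"grip":0}
    - {"dp":[0,0,7],"turn":[0,0,0],"grip":0}
    - {"dp":[0,0,10],"turn":[0,0,0],"grip":0}
    - {"dp":[0,0,12],"turn":[0,0,0],"grip":0}
    - {"dp":[0,0,14],"turn":[0,0,0],"grip":0}

```text
time_s: 4.95
position: [0.5033, -0.0268, 0.1006]
tcp_rot: [[-0.985, 0.174, 0.003], [0.174, 0.985, -0.0], [-0.003, 0.0, -1.0]]
force: [-0.2, 1.8, 6.6]
opening: 0.002
```

jog_arm:
  rows:
    - {"dp":[0,0,1],"turn":[0,0,0],"grip":0}
    - {"dp":[0,0,1],"turn":[0,0,0],"grip":0}

```text
time_s: 5.15
position: [0.5033, -0.0268, 0.0995]
tcp_rot: [[-0.985, 0.174, 0.003], [0.174, 0.985, -0.0], [-0.003, 0.0, -1.0]]
force: [0.2, 1.4, 4.8]
opening: 0.001
```

jog_arm:
  rows:
    - {"dp":[0,0,1],"turn":[0,0,0],"grip":0}
    - {"dp":[0,0,1],"turn":[0,0,0],"grip":0}

```text
time_s: 5.35
position: [0.5033, -0.0268, 0.0985]
tcp_rot: [[-0.985, 0.174, 0.003], [0.174, 0.985, -0.0], [-0.003, 0.0, -1.0]]
force: [0.2, 1.4, 5.0]
opening: 0.005
```

jog_arm:
  rows:
    - {"dp":[0,0,1],"turn":[0,0,0],"grip":0}
    - {"dp":[0,0,1],"turn":[0,0,0],"grip":0}

```text
time_s: 5.55
position: [0.5033, -0.0268, 0.0976]
tcp_rot: [[-0.985, 0.174, 0.003], [0.174, 0.985, -0.0], [-0.003, 0.0, -1.0]]
force: [0.5, 1.5, 5.1]
opening: 0.006
```

jog_arm:
  rows:
    - {"dp":[0,0,1],"turn":[0,0,0],"grip":0}
    - {"dp":[0,0,1],"turn":[0,0,0],"grip":0}

```text
time_s: 5.75
position: [0.5033, -0.0268, 0.0966]
tcp_rot: [[-0.985, 0.174, 0.003], [0.174, 0.985, -0.0], [-0.003, 0.0, -1.0]]
force: [0.0, 1.0, 6.8]
opening: 0.006
```

jog_arm:
  rows:
    - {"dp":[0,0,0.7],"turn":[0,0,0],"grip":0}
    - {"dp":[0,0,0.7],"turn":[0,0,0],"grip":0}

```text
time_s: 5.95
position: [0.5033, -0.0268, 0.0959]
tcp_rot: [[-0.985, 0.174, 0.003], [0.174, 0.985, -0.0], [-0.003, 0.0, -1.0]]
force: [0.9, 1.3, 5.2]
opening: 0.006
```

Still on the spring, so I'll continue in small steps.

jog_arm:
  rows:
    - {"dp":[0,0,0.8],"turn":[0,0,0],"grip":0}
    - {"dp":[0,0,0.8],"turn":[0,0,0],"grip":0}

```text
time_s: 6.15
position: [0.5033, -0.0268, 0.0951]
tcp_rot: [[-0.985, 0.174, 0.003], [0.174, 0.985, -0.0], [-0.003, 0.0, -1.0]]
force: [0.6, 1.5, 6.6]
opening: 0.004
```

jog_arm:
  rows:
    - {"dp":[0,0,0.8],"turn":[0,0,0],"grip":0}
    - {"dp":[0,0,0.8],"turn":[0,0,0],"grip":0}

```text
time_s: 6.35
position: [0.5033, -0.0267, 0.0946]
tcp_rot: [[-0.985, 0.174, 0.003], [0.174, 0.985, -0.0], [-0.003, 0.0, -1.0]]
force: [0.3, 1.5, 9.3]
opening: 0.005
```

jog_arm:
  rows:
    - {"dp":[0,0,0.5],"turn":[0,0,0],"grip":0}
    - {"dp":[0,0,0.5],"turn":[0,0,0],"grip":0}

```text
time_s: 6.55
position: [0.5033, -0.0267, 0.0944]
tcp_rot: [[-0.985, 0.174, 0.003], [0.174, 0.985, -0.0], [-0.003, 0.0, -1.0]]
force: [-0.6, 2.0, 11.3]
opening: 0.006
```

The stop was felt at 11 N, with the tip about 0.0834 up. Retreating now.

jog_arm:
  rows:
    - {"dp":[0,0,-10],"turn":[0,0,0],"grip":0}
    - {"dp":[0,0,-40],"turn":[0,0,0],"grip":0}
    - {"dp":[0,0,-80],"turn":[0,0,0],"grip":0.5}
    - {"dp":[0,0,-120],"turn":[0,0,0],"grip":1}
    - {"dp":[0,0,-120],"turn":[0,0,0],"grip":1}

```text
time_s: 7.05
position: [0.5059, -0.0277, 0.2182]
tcp_rot: [[-0.985, 0.174, 0.012], [0.174, 0.985, -0.003], [-0.012, -0.001, -1.0]]
force: [0.2, -0.4, 0.5]
opening: 0.196
```

```bash
python3 - <<'E'
from h import *
plan(.4625,-.3385,.12,80)
cap('side','s3');im=cv2.imread('pics/s3.png');cv2.imwrite('pics/s3b.png',cv2.resize(im[130:250,180:340],(800,600),interpolation=cv2.INTER_CUBIC))
E
```

```text
t 7.05 pos [ 0.5059 -0.0277  0.2182] yang 80.0 dp [ -10.  -313.4   98.8] turnz 0.0 tilt [ 0.0118 -0.0034 -0.9999] F [ 0.16 -0.41  0.47] op 0.196
```

View pics/s3b.png

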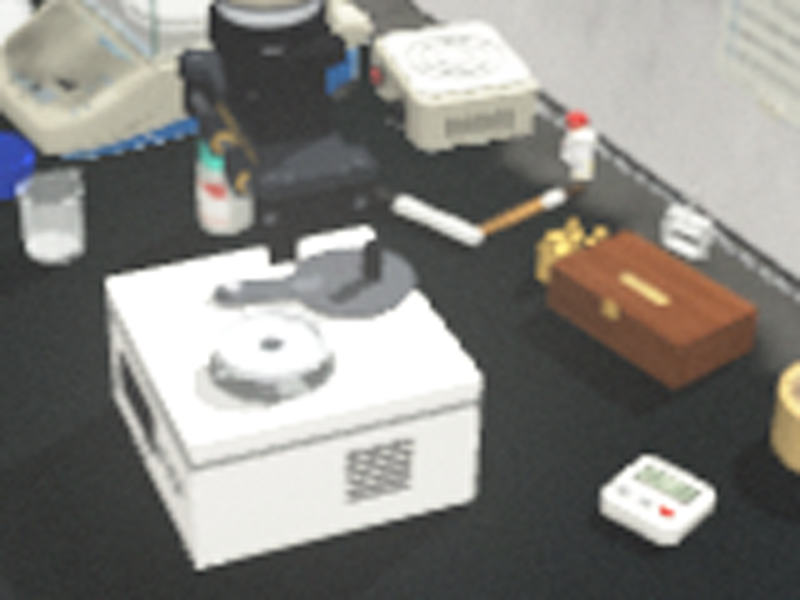

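The carrier stands raised and the cover is open with the knob at (372,255). On to the dish.

jog_arm:
  rows:
    - {"dp":[-10,-313,0],"turn":[0,0,0],"grip":1}
    - {"dp":[-10,-313,0],"turn":[0,0,0],"grip":1}
    - {"dp":[-10,-313,0],"turn":[0,0,0],"grip":1}
    - {"dp":[-10,-313,0],"turn":[0,0,0],"grip":1}
    - {"dp":[-10,-313,20],"turn":[0,0,0],"grip":1}
    - {"dp":[-10,-313,60],"turn":[0,0,0],"grip":1}
    - {"dp":[-10,-313,100],"turn":[0,0,0],"grip":1}
    - {"dp":[-10,-313,130],"turn":[0,0,0],"grip":1}
    - {"dp":[-10,-313,130],"turn":[0,0,0],"grip":1}
    - {"dp":[-10,-313,130],"turn":[0,0,0],"grip":1}

```text
time_s: 8.1
position: [0.4568, -0.3355, 0.0815]
tcp_rot: [[-0.985, 0.174, -0.003], [0.174, 0.985, 0.004], [0.004, 0.003, -1.0]]
force: [-0.3, -0.7, 0.3]
opening: 0.992
```

```bash
python3 - <<'E'
from h import *
plan(.4625,-.3385,.018,80)
cap('side','s4');im=cv2.imread('pics/s4.png');cv2.imwrite('pics/s4b.png',cv2.resize(im[210:330,190:350],(800,600),interpolation=cv2.INTER_CUBIC))
f=lambda p:((p[0]-190+.5)*5-.5,(p[1]-210+.5)*5-.5)
s=bot.read_state();R=s['tcp_rot'];p=s['position']
for k in(-.0435,0,.0435): print(f(proj('side',p+R@[0,k,.011])))
E
```

```text
t 8.1 pos [ 0.4568 -0.3355  0.0815] yang 79.98 dp [-6.4 -2.1 63.5] turnz -0.02 tilt [-0.0031  0.0036 -1.    ] F [-0.3  -0.65  0.32] op 0.992
(np.float64(433.61783907646026), np.float64(377.2163006589018))
(np.float64(404.69361660336017), np.float64(322.9957582527494))
(np.float64(377.4958580294482), np.float64(272.01159701970096))
```

View pics/s4b.png

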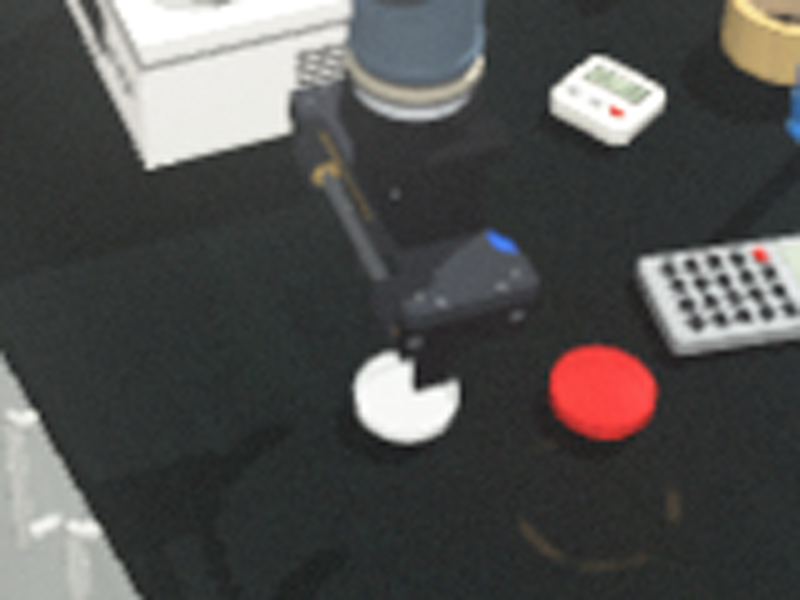

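The gripper sits over the dish at about (407,395). Next it descends and grips.

jog_arm:
  rows:
    - {"dp":[-6,-2,20],"turn":[0,0,0],"grip":1}
    - {"dp":[-6,-2,45],"turn":[0,0,0],"grip":1}
    - {"dp":[-6,-2,60],"turn":[0,0,0],"grip":1}
    - {"dp":[-6,-2,63],"turn":[0,0,0],"grip":1}
    - {"dp":[-6,-2,63],"turn":[0,0,0],"grip":1}
    - {"dp":[-6,-2,63],"turn":[0,0,0],"grip":1}

```text
time_s: 8.75
position: [0.4641, -0.3402, 0.0212]
tcp_rot: [[-0.985, 0.173, 0.002], [0.173, 0.985, -0.002], [-0.002, -0.002, -1.0]]
force: [-0.4, -0.3, 0.5]
opening: 0.998
```

```bash
python3 - <<'E'
from h import *
plan(.4625,-.3385,.018,80)
E
```

```text
t 8.75 pos [ 0.4641 -0.3402  0.0212] yang 80.03 dp [1.9 1.4 3.1] turnz 0.03 tilt [ 0.0016 -0.0018 -1.    ] F [-0.36 -0.29  0.47] op 0.998
```

jog_arm:
  rows:
    - {"dp":[1,0,3.3],"turn":[0,0,0],"grip":1}
    - {"dp":[1,0,3.3],"turn":[0,0,0],"grip":1}
    - {"dp":[1,0,3.3],"turn":[0,0,0],"grip":0.7}
    - {"dp":[1,0,3.3],"turn":[0,0,0],"grip":0.6}
    - {"dp":[1,0,3.3],"turn":[0,0,0],"grip":0.6}
    - {"dp":[1,0,3.3],"turn":[0,0,0],"grip":0.6}
    - {"dp":[1,0,3.3],"turn":[0,0,0],"grip":0.6}

```text
time_s: 9.45
position: [0.4624, -0.3395, 0.0164]
tcp_rot: [[-0.985, 0.174, -0.0], [0.174, 0.985, 0.0], [0.0, 0.0, -1.0]]
force: [-0.2, -0.6, 0.2]
opening: 0.695
```

```bash
python3 - <<'E'
from h import *
plan(.4625,-.3385,.018,80)
E
```

```text
t 9.45 pos [ 0.4624 -0.3395  0.0164] yang 80.0 dp [ 0.1  1.  -1.6] turnz 0.0 tilt [-1.e-04  1.e-04 -1.e+00] F [-0.15 -0.6   0.23] op 0.695
```

jog_arm:
  rows:
    - {"dp":[0,0,0],"turn":[0,0,0],"grip":0.8}
    - {"dp":[0,0,0],"turn":[0,0,0],"grip":0.8}
    - {"dp":[0,0,-2.5],"turn":[0,0,0],"grip":0.8}
    - {"dp":[0,0,-2.5],"turn":[0,0,0],"grip":0.8}
    - {"dp":[0,0,-2.5],"turn":[0,0,0],"grip":0.6}
    - {"dp":[0,0,-2.5],"turn":[0,0,0],"grip":0.6}
    - {"dp":[0,0,-2.5],"turn":[0,0,0],"grip":0.6}
    - {"dp":[0,0,-2.5],"turn":[0,0,0],"grip":0.6}

```text
time_s: 10.25
position: [0.4625, -0.3396, 0.019]
tcp_rot: [[-0.985, 0.174, 0.0], [0.174, 0.985, -0.0], [-0.0, -0.0, -1.0]]
force: [-0.4, -0.7, 0.6]
opening: 0.691
```

jog_arm:
  rows:
    - {"dp":[0,0,-10],"turn":[0,0,0],"grip":0.6}
    - {"dp":[0,0,-30],"turn":[0,0,0],"grip":0.6}
    - {"dp":[0,0,-30],"turn":[0,0,0],"grip":0.6}
    - {"dp":[0,0,-30],"turn":[0,0,0],"grip":0.6}

```text
time_s: 10.65
position: [0.4627, -0.3399, 0.0495]
tcp_rot: [[-0.985, 0.174, 0.001], [0.174, 0.985, -0.001], [-0.001, -0.001, -1.0]]
force: [-0.1, 1.2, -0.9]
opening: 0.693
```

```bash
python3 - <<'E'
from h import *
plan(.5032,-.0266,.21,80)
cap('side','s5');im=cv2.imread('pics/s5.png');cv2.imwrite('pics/s5b.png',cv2.resize(im[240:315,220:320],(800,600),interpolation=cv2.INTER_CUBIC))
cap('top','t5');im=cv2.imread('pics/t5.png');cv2.imwrite('pics/t5b.png',cv2.resize(im[165:270,195:300],(600,600),interpolation=cv2.INTER_CUBIC))
E
```

```text
t 10.65 pos [ 0.4627 -0.3399  0.0495] yang 80.0 dp [  14.3  315.4 -160.8] turnz 0.0 tilt [ 0.001  -0.0011 -1.    ] F [-0.06  1.21 -0.95] op 0.693
```

View pics/s5b.png

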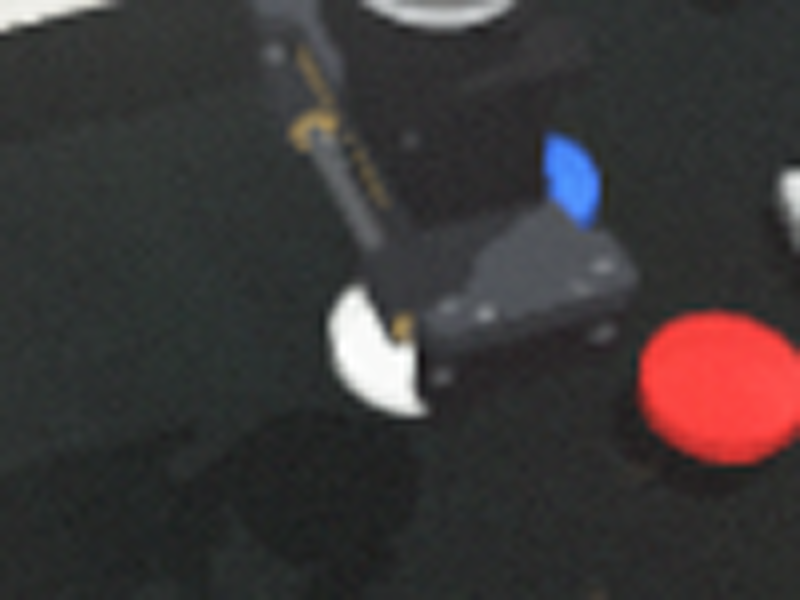

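View pics/t5b.png

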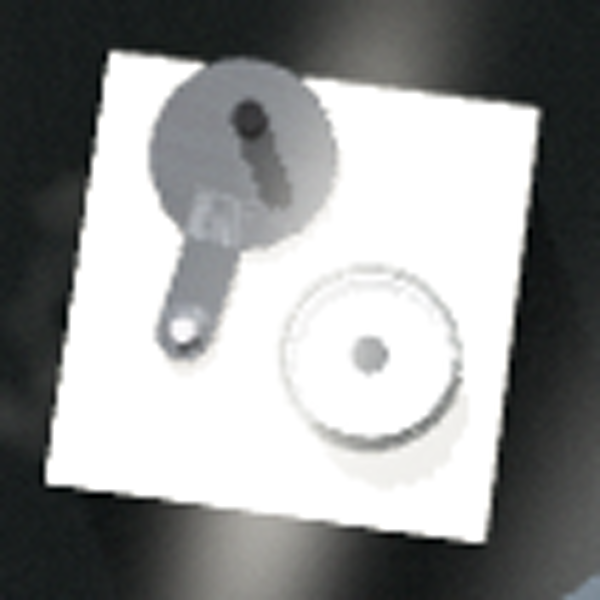

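```bash
python3 - <<'E'
from h import *
f1=lambda u,v:((u+.5)/5.7143-.5+195,(v+.5)/5.7143-.5+165)
print('dot',at_z('top',*f1(370,355),.133),'rim',at_z('top',*f1(372,355),.138),'pin',at_z('top',*f1(183,330),.125),'knob',at_z('top',*f1(250,120),.151))
# overlay for side: dish held bottom z=.0495-.019
im=cv2.imread('pics/s5b.png')
s=bot.read_state();R=np.array(s['tcp_rot']);p=np.array(s['position'])
f=lambda q:[(q[0]-220+.5)*8-.5,(q[1]-240+.5)*8-.5]
for z,col in((.019-.015,(0,255,0)),(.019,(0,255,255))):
    pts=np.array([f(proj('side',p+R@np.array([.031*np.cos(t),.031*np.sin(t),z]))) for t in np.linspace(0,6.283,60)])
    cv2.polylines(im,[pts.astype(np.int32)],False,col,1)
cv2.imwrite('pics/s5c.png',im)
im=cv2.imread('pics/t5b.png')
g=lambda q:[(q[0]-195+.5)*5.7143-.5,(q[1]-165+.5)*5.7143-.5]
for c,r,z,col in(((.5032,-.0266),.0385,.138,(0,0,255)),((.5032,-.0266),.041,.115,(255,0,0))):
    pts=np.array([g(proj('top',[c[0]+r*np.cos(t),c[1]+r*np.sin(t),z])) for t in np.linspace(0,6.283,60)])
    cv2.polylines(im,[pts.astype(np.int32)],False,col,1)
cv2.imwrite('pics/t5c.png',im)
E
```

```text
dot [ 0.50337834 -0.02650912  0.133     ] rim [ 0.50318446 -0.02738833  0.138     ] pin [0.51616754 0.0626479  0.125     ] knob [0.61355811 0.02937783 0.151     ]
```

View pics/s5c.png

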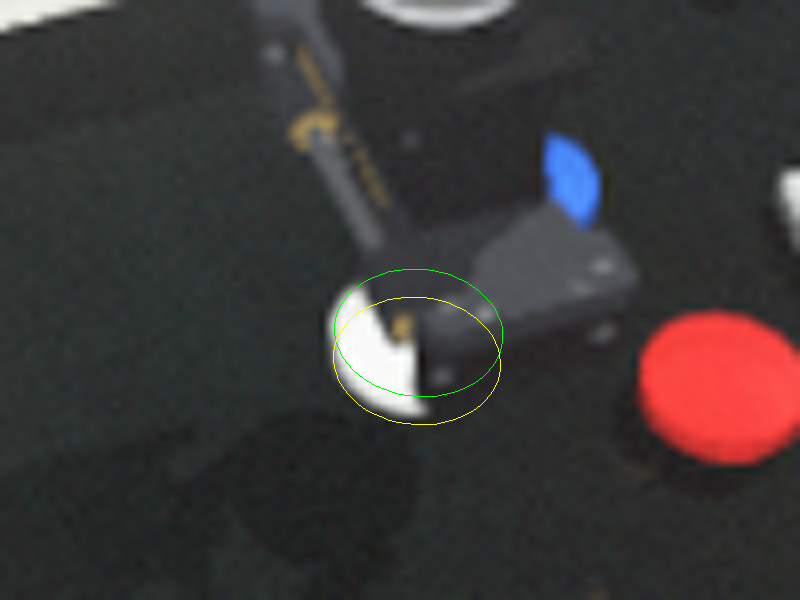

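View pics/t5c.png

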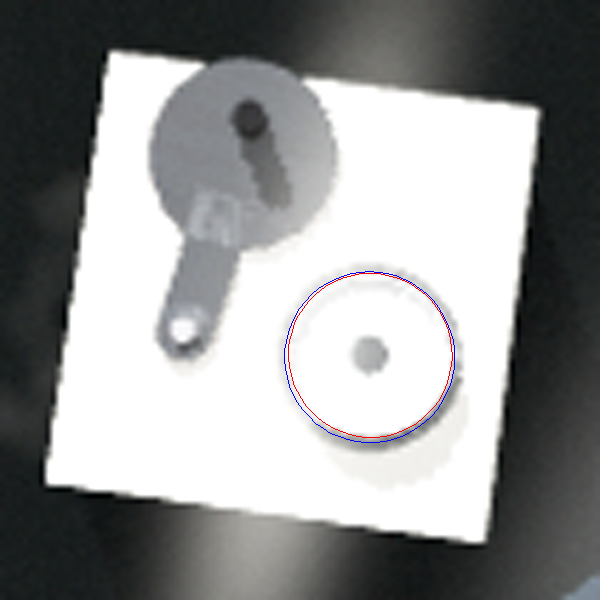

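The dish is held level and within about 1 mm of the tool axis. The carrier centre matches the port estimate.

jog_arm:
  rows:
    - {"dp":[0,0,-30],"turn":[0,0,0],"grip":0.6}
    - {"dp":[1,20,-70],"turn":[0,0,0],"grip":0.6}
    - {"dp":[3,55,-105],"turn":[0,0,0],"grip":0.6}
    - {"dp":[5,95,-135],"turn":[0,0,0],"grip":0.6}
    - {"dp":[7,140,-150],"turn":[0,0,0],"grip":0.6}
    - {"dp":[9,185,-150],"turn":[0,0,0],"grip":0.6}
    - {"dp":[11,230,-150],"turn":[0,0,0],"grip":0.6}
    - {"dp":[13,270,-150],"turn":[0,0,0],"grip":0.6}
    - {"dp":[14,300,-150],"turn":[0,0,0],"grip":0.6}
    - {"dp":[14,315,-150],"turn":[0,0,0],"grip":0.6}

```text
time_s: 11.75
position: [0.5024, -0.024, 0.1982]
tcp_rot: [[-0.985, 0.171, -0.002], [0.171, 0.985, 0.001], [0.002, 0.001, -1.0]]
force: [-0.9, -0.2, -1.4]
opening: 0.692
```

```bash
python3 - <<'E'
from h import *
plan(.5038,-.0268,.160,80)
E
```

```text
t 11.75 pos [ 0.5024 -0.024   0.1982] yang 80.15 dp [-1.9 -2.5 38.2] turnz 0.15 tilt [-0.0022  0.0012 -1.    ] F [-0.87 -0.19 -1.38] op 0.692
```

jog_arm:
  rows:
    - {"dp":[0,0,0],"turn":[0,0,0],"grip":0.6}
    - {"dp":[0,0,15],"turn":[0,0,0],"grip":0.6}
    - {"dp":[0,0,30],"turn":[0,0,0],"grip":0.6}
    - {"dp":[0,0,35],"turn":[0,0,0],"grip":0.6}
    - {"dp":[0,0,35],"turn":[0,0,0],"grip":0.6}
    - {"dp":[0,0,35],"turn":[0,0,0],"grip":0.6}

```text
time_s: 12.35
position: [0.5036, -0.0276, 0.1641]
tcp_rot: [[-0.985, 0.174, 0.0], [0.174, 0.985, -0.0], [-0.0, -0.0, -1.0]]
force: [-0.2, 0.2, -0.5]
opening: 0.691
```

```bash
python3 - <<'E'
from h import *
plan(.5038,-.0268,.1525,80)
cap('side','s6');im=cv2.imread('pics/s6.png');cv2.imwrite('pics/s6b.png',cv2.resize(im[150:240,190:310],(800,600),interpolation=cv2.INTER_CUBIC))
E
```

```text
t 12.35 pos [ 0.5036 -0.0276  0.1641] yang 79.95 dp [-0.1  0.8 11.6] turnz -0.05 tilt [ 2.e-04 -2.e-04 -1.e+00] F [-0.2   0.22 -0.51] op 0.691
```

View pics/s6b.png

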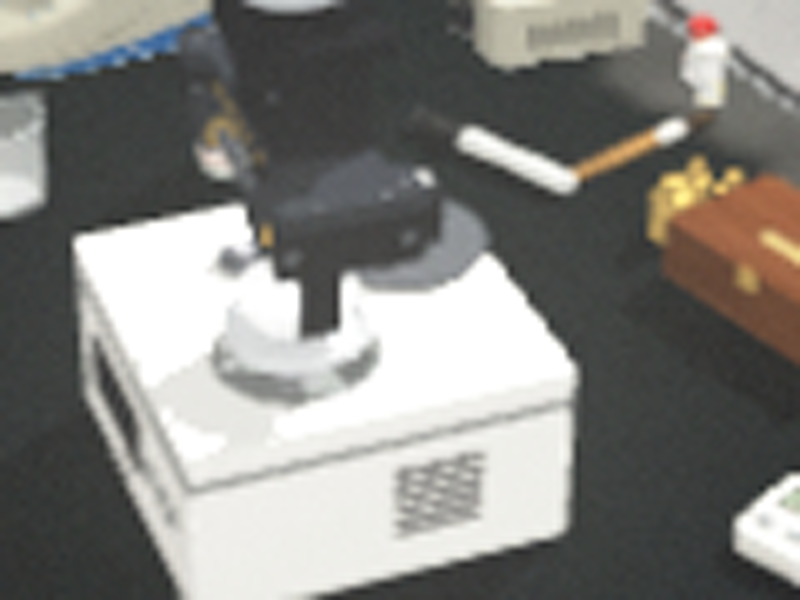

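The dish hangs above the carrier, aligned. Lowering in two stages.

jog_arm:
  rows:
    - {"dp":[0,0.5,4],"turn":[0,0,0],"grip":0.6}
    - {"dp":[0,0.5,8],"turn":[0,0,0],"grip":0.6}
    - {"dp":[0,0.5,10],"turn":[0,0,0],"grip":0.6}
    - {"dp":[0,0.5,11],"turn":[0,0,0],"grip":0.6}
    - {"dp":[0,0.5,11],"turn":[0,0,0],"grip":0.6}

```text
time_s: 12.9
position: [0.5033, -0.0264, 0.1528]
tcp_rot: [[-0.985, 0.173, -0.0], [0.173, 0.985, 0.0], [0.0, 0.0, -1.0]]
force: [-0.2, 0.2, -1.0]
opening: 0.688
```

jog_arm:
  rows:
    - {"dp":[0,0,0.7],"turn":[0,0,0],"grip":0.6}
    - {"dp":[0,0,0.7],"turn":[0,0,0],"grip":0.6}

```text
time_s: 13.1
position: [0.5035, -0.0264, 0.1523]
tcp_rot: [[-0.985, 0.174, 0.0], [0.174, 0.985, 0.0], [-0.0, 0.0, -1.0]]
force: [0.2, -0.5, -0.6]
opening: 0.69
```

jog_arm:
  rows:
    - {"dp":[0,0,0.7],"turn":[0,0,0],"grip":0.6}
    - {"dp":[0,0,0.7],"turn":[0,0,0],"grip":0.6}

```text
time_s: 13.3
position: [0.5034, -0.0264, 0.1515]
tcp_rot: [[-0.985, 0.174, -0.0], [0.174, 0.985, 0.0], [0.0, 0.0, -1.0]]
force: [-0.1, 0.1, -0.3]
opening: 0.692
```

jog_arm:
  rows:
    - {"dp":[0,0,0],"turn":[0,0,0],"grip":0.8}
    - {"dp":[0,0,0],"turn":[0,0,0],"grip":0.9}
    - {"dp":[0,0,0],"turn":[0,0,0],"grip":1}
    - {"dp":[0,0,0],"turn":[0,0,0],"grip":1}

```text
time_s: 13.7
position: [0.5035, -0.0265, 0.1516]
tcp_rot: [[-0.985, 0.174, 0.0], [0.174, 0.985, -0.0], [-0.0, -0.0, -1.0]]
force: [-0.6, 0.1, 0.0]
opening: 0.951
```

jog_arm:
  rows:
    - {"dp":[0,0,-15],"turn":[0,0,0],"grip":1}
    - {"dp":[0,0,-45],"turn":[0,0,0],"grip":1}
    - {"dp":[90,0,-60],"turn":[0,0,0],"grip":0.5}
    - {"dp":[90,0,-60],"turn":[0,0,0],"grip":0}
    - {"dp":[90,0,-60],"turn":[0,0,0],"grip":0}
    - {"dp":[90,0,-60],"turn":[0,0,0],"grip":0}
    - {"dp":[90,0,-60],"turn":[0,0,0],"grip":0}

```text
time_s: 14.4
position: [0.4164, -0.0113, 0.2119]
tcp_rot: [[-0.985, 0.174, 0.002], [0.174, 0.985, -0.001], [-0.003, -0.0, -1.0]]
force: [0.0, 0.9, 0.1]
opening: 0.63
```

```bash
python3 - <<'E'
from h import *
plan(.5034,-.0268,.165,80)
cap('side','s7');im=cv2.imread('pics/s7.png');cv2.imwrite('pics/s7b.png',cv2.resize(im[150:240,190:310],(800,600),interpolation=cv2.INTER_CUBIC))
p,d=cap('top','t7');im=cv2.imread('pics/t7.png');cv2.imwrite('pics/t7b.png',cv2.resize(im[165:270,195:300],(600,600),interpolation=cv2.INTER_CUBIC))
E
```

```text
t 14.4 pos [ 0.4164 -0.0113  0.2119] yang 79.99 dp [-88.2  -0.1  47.1] turnz -0.01 tilt [ 2.5e-03 -8.0e-04 -1.0e+00] F [0.04 0.85 0.14] op 0.63
```

View pics/s7b.png

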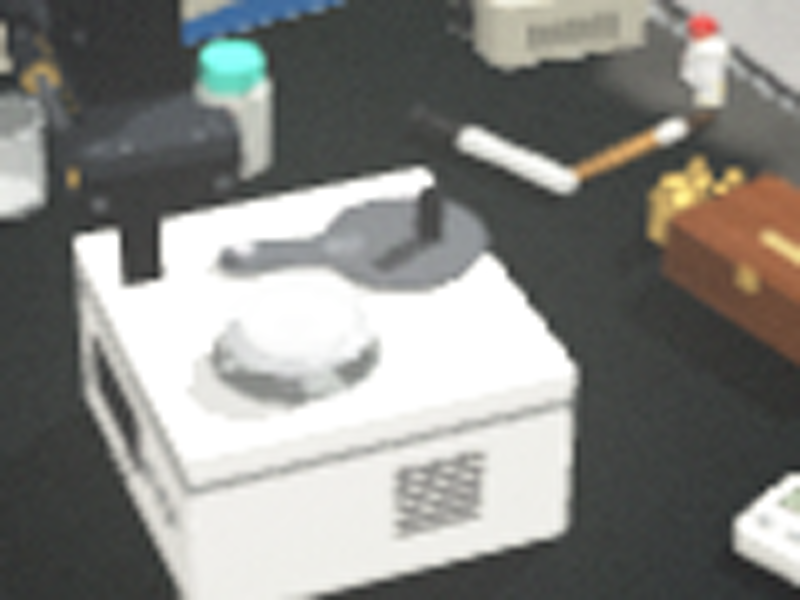

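View pics/t7b.png

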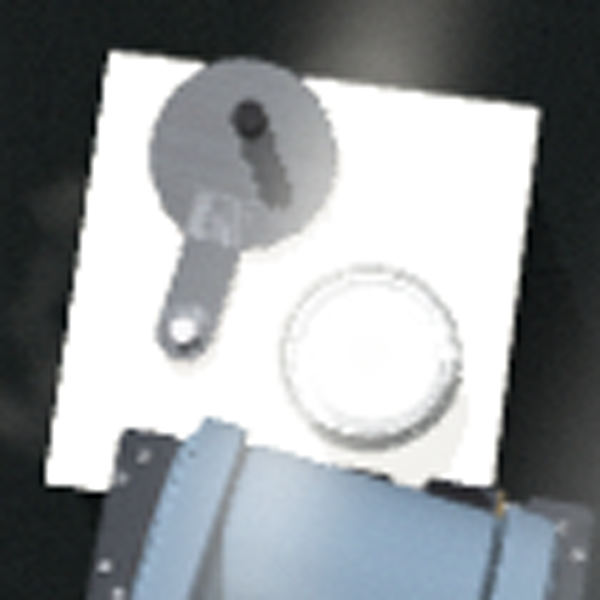

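The dish lies centred in the raised carrier. A quick depth check will confirm it is flat.

```bash
python3 - <<'E'
from h import *
d=np.load('pics/t7.npy')
P=[]
for u in range(248,272):
  for v in range(214,240):
    if d[v,u]>0:
      q=at_d('top',u,v,d[v,u])
      if np.hypot(q[0]-.5034,q[1]+.0268)<.024: P.append(q)
P=np.array(P); A=np.c_[P[:,:2]-[.5034,-.0268],np.ones(len(P))]
print(len(P),np.linalg.lstsq(A,P[:,2],rcond=None)[0].round(4),P[:,2].std())
E
```

```text
256 [ 0.0004 -0.0033  0.1477] 0.002105128217673819
```

jog_arm:
  rows:
    - {"dp":[-88,0,0],"turn":[0,0,0],"grip":0}
    - {"dp":[-88,0,0],"turn":[0,0,0],"grip":0}
    - {"dp":[-88,0,20],"turn":[0,0,0],"grip":0}
    - {"dp":[-88,0,40],"turn":[0,0,0],"grip":0}
    - {"dp":[-88,0,48],"turn":[0,0,0],"grip":0}
    - {"dp":[-88,0,48],"turn":[0,0,0],"grip":0}
    - {"dp":[-88,0,48],"turn":[0,0,0],"grip":0}

```text
time_s: 15.2
position: [0.5019, -0.0262, 0.1637]
tcp_rot: [[-0.985, 0.174, 0.0], [0.174, 0.985, -0.0], [-0.0, -0.0, -1.0]]
force: [0.2, -0.0, -0.5]
opening: 0.013
```

```bash
python3 - <<'E'
from h import *
plan(.5034,-.0268,.105,80)
E
```

```text
t 15.2 pos [ 0.5019 -0.0262  0.1637] yang 80.0 dp [-1.5 -0.3 58.7] turnz -0.0 tilt [ 3.e-04 -1.e-04 -1.e+00] F [ 0.24 -0.02 -0.53] op 0.013
```

jog_arm:
  rows:
    - {"dp":[-1.5,0,3],"turn":[0,0,0],"grip":0}
    - {"dp":[-1.5,0,5],"turn":[0,0,0],"grip":0}
    - {"dp":[-1.5,0,8],"turn":[0,0,0],"grip":0}
    - {"dp":[-1.5,0,12],"turn":[0,0,0],"grip":0}
    - {"dp":[-1.5,0,16],"turn":[0,0,0],"grip":0}
    - {"dp":[-1.5,0,20],"turn":[0,0,0],"grip":0}
    - {"dp":[-1.5,0,24],"turn":[0,0,0],"grip":0}
    - {"dp":[-1.5,0,28],"turn":[0,0,0],"grip":0}
    - {"dp":[-1.5,0,32],"turn":[0,0,0],"grip":0}
    - {"dp":[-1.5,0,35],"turn":[0,0,0],"grip":0}

```text
time_s: 16.2
position: [0.5037, -0.0265, 0.1288]
tcp_rot: [[-0.985, 0.174, 0.002], [0.174, 0.985, -0.0], [-0.002, -0.0, -1.0]]
force: [-0.2, 0.3, 6.5]
opening: 0.01
```

jog_arm:
  rows:
    - {"dp":[0,0,4],"turn":[0,0,0],"grip":0}
    - {"dp":[0,0,8],"turn":[0,0,0],"grip":0}
    - {"dp":[0,0,12],"turn":[0,0,0],"grip":0}
    - {"dp":[0,0,14],"turn":[0,0,0],"grip":0}
    - {"dp":[0,0,16],"turn":[0,0,0],"grip":0}
    - {"dp":[0,0,16],"turn":[0,0,0],"grip":0}

```text
time_s: 16.8
position: [0.5037, -0.0265, 0.1127]
tcp_rot: [[-0.985, 0.174, 0.002], [0.174, 0.985, -0.0], [-0.002, -0.0, -1.0]]
force: [1.2, 0.6, 5.2]
opening: 0.007
```

jog_arm:
  rows:
    - {"dp":[0,0,1],"turn":[0,0,0],"grip":0}
    - {"dp":[0,0,1],"turn":[0,0,0],"grip":0}

```text
time_s: 17.0
position: [0.5036, -0.0265, 0.1119]
tcp_rot: [[-0.985, 0.174, 0.002], [0.174, 0.985, -0.0], [-0.002, -0.0, -1.0]]
force: [-0.3, 0.9, 5.2]
opening: 0.005
```

jog_arm:
  rows:
    - {"dp":[0,0,1],"turn":[0,0,0],"grip":0}
    - {"dp":[0,0,1],"turn":[0,0,0],"grip":0}

```text
time_s: 17.2
position: [0.5037, -0.0265, 0.1109]
tcp_rot: [[-0.985, 0.174, 0.002], [0.174, 0.985, -0.0], [-0.002, -0.0, -1.0]]
force: [-0.1, 0.6, 4.9]
opening: 0.001
```

jog_arm:
  rows:
    - {"dp":[0,0,1],"turn":[0,0,0],"grip":0}
    - {"dp":[0,0,1],"turn":[0,0,0],"grip":0}

```text
time_s: 17.4
position: [0.5037, -0.0265, 0.1099]
tcp_rot: [[-0.985, 0.174, 0.002], [0.174, 0.985, -0.0], [-0.002, -0.0, -1.0]]
force: [1.0, -0.6, 5.7]
opening: 0.006
```

jog_arm:
  rows:
    - {"dp":[0,0,0.8],"turn":[0,0,0],"grip":0}
    - {"dp":[0,0,0.8],"turn":[0,0,0],"grip":0}

```text
time_s: 17.6
position: [0.5037, -0.0265, 0.1091]
tcp_rot: [[-0.985, 0.174, 0.002], [0.174, 0.985, -0.0], [-0.002, -0.0, -1.0]]
force: [0.1, -0.7, 4.7]
opening: 0.005
```

jog_arm:
  rows:
    - {"dp":[0,0,0.8],"turn":[0,0,0],"grip":0}
    - {"dp":[0,0,0.8],"turn":[0,0,0],"grip":0}

```text
time_s: 17.8
position: [0.5037, -0.0265, 0.1083]
tcp_rot: [[-0.985, 0.174, 0.002], [0.174, 0.985, -0.0], [-0.002, -0.0, -1.0]]
force: [-0.0, 1.0, 5.3]
opening: 0.004
```

jog_arm:
  rows:
    - {"dp":[0,0,0.8],"turn":[0,0,0],"grip":0}
    - {"dp":[0,0,0.8],"turn":[0,0,0],"grip":0}

```text
time_s: 18.0
position: [0.5037, -0.0265, 0.1077]
tcp_rot: [[-0.985, 0.174, 0.002], [0.174, 0.985, -0.001], [-0.002, -0.0, -1.0]]
force: [0.4, 0.9, 6.0]
opening: 0.007
```

jog_arm:
  rows:
    - {"dp":[0,0,0.8],"turn":[0,0,0],"grip":0}
    - {"dp":[0,0,0.8],"turn":[0,0,0],"grip":0}

```text
time_s: 18.2
position: [0.5037, -0.0265, 0.1072]
tcp_rot: [[-0.985, 0.174, 0.002], [0.174, 0.985, -0.001], [-0.002, -0.0, -1.0]]
force: [-0.3, 0.2, 8.8]
opening: 0.005
```

jog_arm:
  rows:
    - {"dp":[0,0,0.6],"turn":[0,0,0],"grip":0}
    - {"dp":[0,0,0.6],"turn":[0,0,0],"grip":0}

```text
time_s: 18.4
position: [0.5037, -0.0265, 0.1068]
tcp_rot: [[-0.985, 0.174, 0.002], [0.174, 0.985, -0.001], [-0.002, -0.0, -1.0]]
force: [-1.3, 0.9, 10.4]
opening: 0.005
```

jog_arm:
  rows:
    - {"dp":[0,0,0.5],"turn":[0,0,0],"grip":0}
    - {"dp":[0,0,0.5],"turn":[0,0,0],"grip":0}

```text
time_s: 18.6
position: [0.5037, -0.0265, 0.1065]
tcp_rot: [[-0.985, 0.174, 0.002], [0.174, 0.985, -0.001], [-0.002, -0.0, -1.0]]
force: [-1.0, 0.2, 12.6]
opening: 0.004
```

jog_arm:
  rows:
    - {"dp":[0,0,-5],"turn":[0,0,0],"grip":0}
    - {"dp":[0,0,-15],"turn":[0,0,0],"grip":0}
    - {"dp":[0,0,-50],"turn":[0,0,0],"grip":0}
    - {"dp":[0,0,-95],"turn":[0,0,0],"grip":0.5}
    - {"dp":[0,0,-95],"turn":[0,0,0],"grip":0.5}
    - {"dp":[0,0,-95],"turn":[0,0,0],"grip":0.5}

```text
time_s: 19.2
position: [0.503, -0.0263, 0.2012]
tcp_rot: [[-0.985, 0.174, 0.002], [0.174, 0.985, -0.0], [-0.002, -0.0, -1.0]]
force: [1.0, -0.8, -0.3]
opening: 0.191
```

```bash
python3 - <<'E'
from h import *
plan(.6136,.0294,.2,80)
cap('side','s8');im=cv2.imread('pics/s8.png');cv2.imwrite('pics/s8b.png',cv2.resize(im[150:240,190:310],(800,600),interpolation=cv2.INTER_CUBIC))
E
```

```text
t 19.2 pos [ 0.503  -0.0263  0.2012] yang 80.01 dp [-99.2  74.1   1.3] turnz 0.01 tilt [ 1.6e-03 -5.0e-04 -1.0e+00] F [ 0.96 -0.82 -0.27] op 0.191
```

View pics/s8b.png

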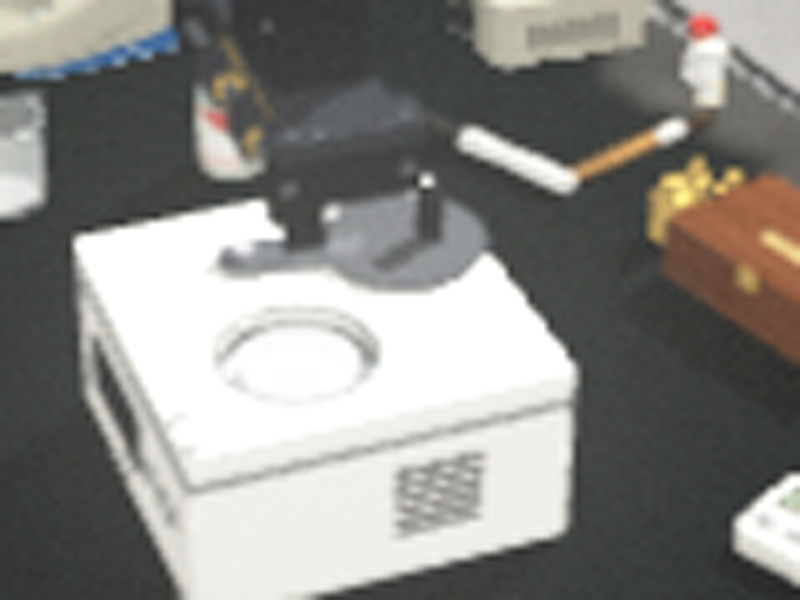

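The carrier is latched down and the dish sits flush in the port (298,355). Next I'll cage the knob and close the cover.

jog_arm:
  rows:
    - {"dp":[-99,74,0],"turn":[0,0,8],"grip":0.5}
    - {"dp":[-99,74,0],"turn":[0,0,8],"grip":0.5}
    - {"dp":[-99,74,0],"turn":[0,0,8],"grip":0.5}
    - {"dp":[-99,74,0],"turn":[0,0,8],"grip":0.5}
    - {"dp":[-99,74,0],"turn":[0,0,8],"grip":0.5}
    - {"dp":[-99,74,0],"turn":[0,0,8],"grip":0.5}

```text
time_s: 19.85
position: [0.611, 0.0291, 0.1988]
tcp_rot: [[-0.951, 0.309, -0.005], [0.309, 0.951, 0.0], [0.005, -0.001, -1.0]]
force: [-0.8, -0.1, 0.2]
opening: 0.501
```

```bash
python3 - <<'E'
from h import *
plan(.6136,.0294,.143,72)
E
```

```text
t 19.85 pos [0.611  0.0291 0.1988] yang 71.98 dp [-2.6  1.2 55.7] turnz -0.02 tilt [-4.7e-03  3.0e-04 -1.0e+00] F [-0.76 -0.15  0.19] op 0.501
```

jog_arm:
  rows:
    - {"dp":[-1,0,0],"turn":[0,0,0],"grip":0.5}
    - {"dp":[-1,0,25],"turn":[0,0,0],"grip":0.5}
    - {"dp":[-1,0,50],"turn":[0,0,0],"grip":0.5}
    - {"dp":[-1,0,56],"turn":[0,0,0],"grip":0.5}
    - {"dp":[-1,0,56],"turn":[0,0,0],"grip":0.5}

```text
time_s: 20.35
position: [0.6131, 0.0287, 0.1435]
tcp_rot: [[-0.951, 0.31, -0.003], [0.31, 0.951, 0.0], [0.003, -0.001, -1.0]]
force: [-0.1, -0.5, -0.2]
opening: 0.499
```

```bash
python3 - <<'E'
from h import *
plan(.6136,.0294,.143,72)
H=np.array([.5160,.0625]); s=bot.read_state(); R=s['tcp_rot']; p=s['position']
a0=-18.7
for d in list(range(8,90,8)):
    a=np.radians(a0-d); q=H+.105*np.array([np.cos(a),np.sin(a)])
    print(d,(R.T@(np.array([q[0],q[1],.143])-p)*1000).round(1))
E
```

```text
t 20.35 pos [0.6131 0.0287 0.1435] yang 71.96 dp [-0.3  0.8  0.5] turnz -0.04 tilt [-2.8e-03  3.0e-04 -1.0e+00] F [-0.1  -0.48 -0.16] op 0.499
8 [ -1.  -13.7   0.5]
16 [  2.2 -28.    0.5]
24 [  7.3 -41.7   0.5]
32 [ 14.4 -54.6   0.5]
40 [ 23.1 -66.3   0.6]
48 [ 33.4 -76.7   0.6]
56 [ 45.  -85.6   0.6]
64 [ 57.8 -92.8   0.7]
72 [ 71.5 -98.1   0.7]
80 [  85.7 -101.5    0.8]
88 [ 100.3 -102.9    0.8]
```

jog_arm:
  rows:
    - {"dp":[-1,-14,0],"turn":[0,0,8],"grip":0.5}
    - {"dp":[2,-28,0],"turn":[0,0,16],"grip":0.5}
    - {"dp":[7,-42,0],"turn":[0,0,24],"grip":0.5}
    - {"dp":[14,-55,0],"turn":[0,0,32],"grip":0.5}
    - {"dp":[23,-66,0],"turn":[0,0,40],"grip":0.5}
    - {"dp":[33,-77,0],"turn":[0,0,48],"grip":0.5}
    - {"dp":[45,-86,0],"turn":[0,0,56],"grip":0.5}
    - {"dp":[58,-93,0],"turn":[0,0,64],"grip":0.5}
    - {"dp":[71,-98,0],"turn":[0,0,72],"grip":0.5}
    - {"dp":[80,-100,0],"turn":[0,0,77],"grip":0.5}

```text
time_s: 21.35
position: [0.5079, -0.0423, 0.1461]
tcp_rot: [[0.092, 0.996, 0.004], [0.996, -0.092, -0.002], [-0.001, 0.004, -1.0]]
force: [1.2, -0.4, -0.6]
opening: 0.499
```

```bash
python3 - <<'E'
from h import *
plan(.5015,-.0415,.143,-8)
cap('side','s9');im=cv2.imread('pics/s9.png');cv2.imwrite('pics/s9b.png',cv2.resize(im[150:240,190:310],(800,600),interpolation=cv2.INTER_CUBIC))
E
```

```text
t 21.35 pos [ 0.5079 -0.0423  0.1461] yang -5.3 dp [ 0.2 -6.5  3. ] turnz 2.7 tilt [ 0.0041 -0.0015 -1.    ] F [ 1.23 -0.36 -0.63] op 0.499
```

View pics/s9b.png

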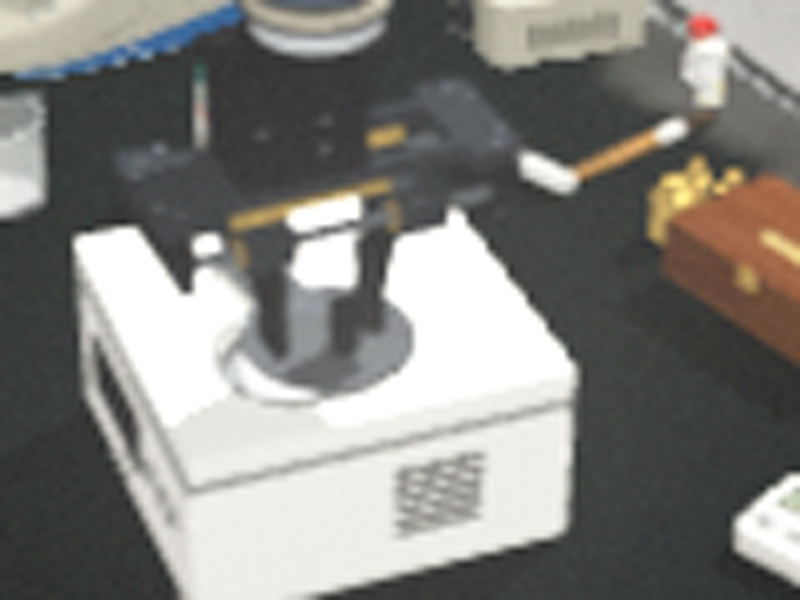

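jog_arm:
  rows:
    - {"dp":[0,-4,0],"turn":[0,0,1],"grip":0.5}
    - {"dp":[0,-8,0],"turn":[0,0,2],"grip":0.5}
    - {"dp":[0,-12,0],"turn":[0,0,3],"grip":0.5}
    - {"dp":[0,-14,0],"turn":[0,0,3],"grip":0.5}
    - {"dp":[0,-14,0],"turn":[0,0,3],"grip":0.5}

```text
time_s: 21.9
position: [0.4929, -0.0399, 0.1442]
tcp_rot: [[0.139, 0.99, -0.001], [0.99, -0.139, 0.0], [0.0, -0.001, -1.0]]
force: [-0.8, -0.6, -0.3]
opening: 0.502
```

jog_arm:
  rows:
    - {"dp":[0,-2,0],"turn":[0,0,0],"grip":0.5}
    - {"dp":[0,-2,0],"turn":[0,0,0],"grip":0.5}

```text
time_s: 22.1
position: [0.4911, -0.0398, 0.1441]
tcp_rot: [[0.139, 0.99, -0.001], [0.99, -0.139, 0.0], [0.0, -0.001, -1.0]]
force: [-0.4, 0.8, 0.7]
opening: 0.5
```

jog_arm:
  rows:
    - {"dp":[0,-2,0],"turn":[0,0,0],"grip":0.5}
    - {"dp":[0,-2,0],"turn":[0,0,0],"grip":0.5}

```text
time_s: 22.3
position: [0.489, -0.0395, 0.1441]
tcp_rot: [[0.139, 0.99, -0.001], [0.99, -0.139, 0.0], [0.0, -0.001, -1.0]]
force: [0.3, 0.4, -0.1]
opening: 0.499
```

jog_arm:
  rows:
    - {"dp":[0,-1,0],"turn":[0,0,0],"grip":0.5}
    - {"dp":[0,-1,0],"turn":[0,0,0],"grip":0.5}

```text
time_s: 22.5
position: [0.4882, -0.0394, 0.1442]
tcp_rot: [[0.139, 0.99, -0.0], [0.99, -0.139, 0.0], [0.0, -0.0, -1.0]]
force: [0.2, 0.0, 0.4]
opening: 0.5
```

jog_arm:
  rows:
    - {"dp":[0,-1,0],"turn":[0,0,0],"grip":0.5}
    - {"dp":[0,-1,0],"turn":[0,0,0],"grip":0.5}

```text
time_s: 22.7
position: [0.4872, -0.0393, 0.1443]
tcp_rot: [[0.139, 0.99, -0.0], [0.99, -0.139, -0.0], [-0.0, -0.0, -1.0]]
force: [-0.6, 0.2, -1.1]
opening: 0.501
```

jog_arm:
  rows:
    - {"dp":[0,-1,0],"turn":[0,0,0],"grip":0.5}
    - {"dp":[0,-1,0],"turn":[0,0,0],"grip":0.5}

```text
time_s: 22.9
position: [0.487, -0.0393, 0.1443]
tcp_rot: [[0.139, 0.99, 0.001], [0.99, -0.139, -0.0], [-0.0, 0.001, -1.0]]
force: [2.0, -0.6, -1.1]
opening: 0.503
```

jog_arm:
  rows:
    - {"dp":[0,-1,0],"turn":[0,0,0],"grip":0.5}
    - {"dp":[0,-1,0],"turn":[0,0,0],"grip":0.5}

```text
time_s: 23.1
position: [0.4868, -0.0393, 0.1444]
tcp_rot: [[0.139, 0.99, 0.003], [0.99, -0.139, -0.001], [-0.0, 0.003, -1.0]]
force: [5.0, 0.4, -4.3]
opening: 0.503
```

The shut stop was felt at 5 N. Backing off and lifting away.

jog_arm:
  rows:
    - {"dp":[0,6,0],"turn":[0,0,0],"grip":0.5}
    - {"dp":[0,8,0],"turn":[0,0,0],"grip":0.5}
    - {"dp":[0,8,0],"turn":[0,0,0],"grip":0.5}
    - {"dp":[0,8,-25],"turn":[0,0,0],"grip":0.5}
    - {"dp":[0,8,-70],"turn":[0,0,0],"grip":0.5}
    - {"dp":[120,-20,-100],"turn":[0,0,0],"grip":0.5}
    - {"dp":[220,-60,-120],"turn":[0,0,0],"grip":0.5}
    - {"dp":[220,-60,-120],"turn":[0,0,0],"grip":0.5}
    - {"dp":[220,-60,-120],"turn":[0,0,0],"grip":0.5}
    - {"dp":[220,-60,-120],"turn":[0,0,0],"grip":0.5}

```text
time_s: 24.1
position: [0.4548, 0.1895, 0.2649]
tcp_rot: [[0.138, 0.99, -0.001], [0.99, -0.138, 0.0], [0.0, -0.001, -1.0]]
force: [0.1, -0.8, -0.2]
opening: 0.493
```

```bash
python3 - <<'E'
from h import *
plan(.5015,-.0415,.143,-8)
cap('side','s10');im=cv2.imread('pics/s10.png');cv2.imwrite('pics/s10b.png',cv2.resize(im[150:240,190:310],(800,600),interpolation=cv2.INTER_CUBIC))
p,d=cap('top','t10');im=cv2.imread('pics/t10.png');cv2.imwrite('pics/t10b.png',cv2.resize(im[165:270,195:300],(600,600),interpolation=cv2.INTER_CUBIC))
cv2.imwrite('pics/t10c.png',cv2.resize(im,(800,600)))
E
```

```text
t 24.1 pos [0.4548 0.1895 0.2649] yang -7.91 dp [-222.4   78.3  121.8] turnz 0.09 tilt [-1.2e-03  2.0e-04 -1.0e+00] F [ 0.06 -0.82 -0.21] op 0.493
```

View pics/t10b.png

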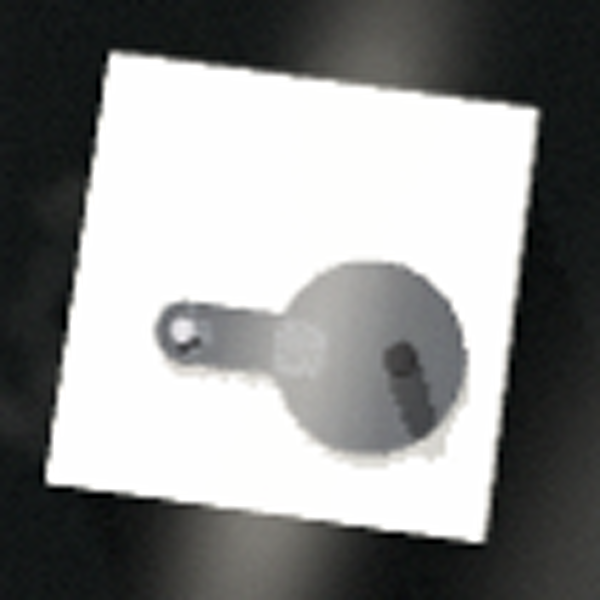

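View pics/s10b.png

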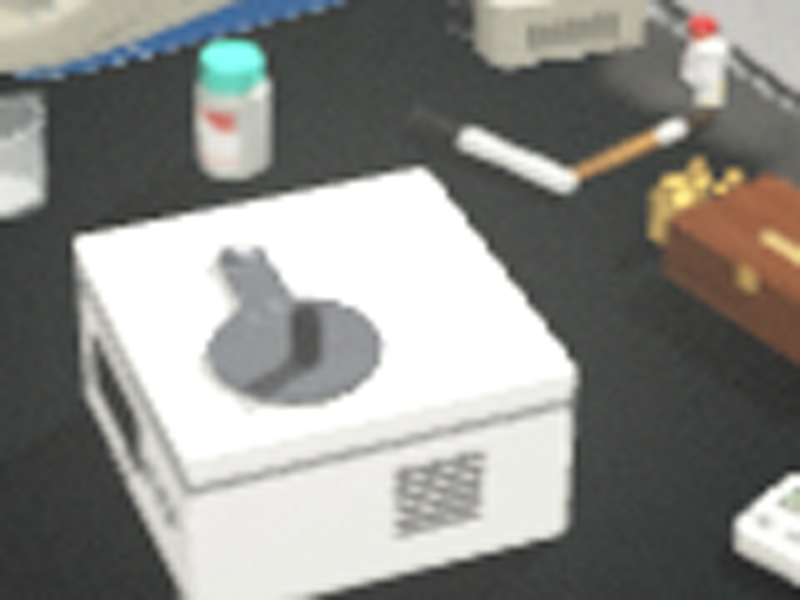

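View pics/t10c.png

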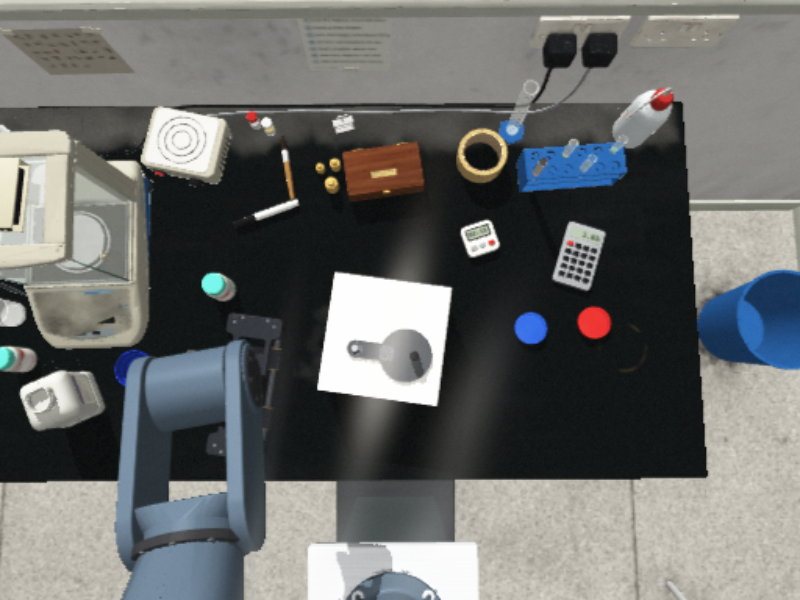

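```bash
python3 - <<'E'
from h import *
f1=lambda u,v:((u+.5)/5.7143-.5+195,(v+.5)/5.7143-.5+165)
H=np.array([.516,.0625])
for n,p,z in(('knob',(401,359),.151),('disc',(373,358),.121)):
    q=at_z('top',*f1(*p),z); a=np.degrees(np.arctan2(*(q[:2]-H)[::-1])); print(n,q.round(4),np.radians(a+97.95).round(3))
print(bot.hand_in())
E
```

```text
knob [ 0.5008 -0.0407  0.151 ] -0.008
disc [ 0.5024 -0.0281  0.121 ] -0.01
the job is handed in; nothing more can be done
None
```

I finished the whole job and handed it in at about 24 s, well under the 72 s limit. The hand-in gives no verdict, so the results below come from my own checks.

- **Cover opened:** I swung it aside by its knob to about 1.38 rad, and the picture showed the port clear.
- **Latch released:** I pressed the sunken carrier until the stop showed at about 11 N. It then stood raised in the picture.
- **Dish placed:** I carried the white dish level and set it in the raised carrier. Depth readings put its top at 0.148 m with a tilt of about 0.003 rad, centred to within about 1–2 mm.
- **Dish latched down:** I pressed gently to the stop, with a highest reading of 12.6 N. The picture then showed the dish sunk in the port.
- **Cover shut:** I pushed it to its shut stop, reading about 5 N. The final picture puts it at about -0.01 rad, which is zero within measuring error. The dish can't be seen under the shut cover, so my last view of it is from before the cover closed.

In the final pictures the timer, the jar and the blue and red look-alikes stand where they were. The arm hides the beaker in the last top view and only its edge shows in the side view, but nothing touched it. The robot was clear of everything at the end.

Two small disagreements came up. The gripper read about 60.4 mm on the 62 mm dish. The side camera's view of the reader's corners differed from the top camera's by up to 8 mm, so I relied on the top camera. Its positions agreed with the robot's own readings and the sizes given.

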